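Lift the parts tray out of the blow-off cabinet and hold it level

ROBOT

A 6-joint arm with a two-finger parallel gripper is mounted at the origin on the work surface. World frame = base frame: x ahead of the robot, y to its left, z up, the work surface at z = 0. Lengths are in mm, angles in rad, forces in N, time in s.
With the tool pointing down it reaches from about 350 to 875 mm from the base axis. Payload 4.2 kg.
Tool frame: the origin (TCP) lies at the very end of the fingers, on their centre line; the grasp point (between the pads) lies 19 mm behind it; z points along the fingers, y is the line along which they close (so a half turn about z gives the same grasp; the last joint's range is limited). The gripper opens to 85 mm and grips with 20 to 120 N. Pads are 22 mm wide; open, the fingers measure 114 mm over their backs; the gripper's body (76 mm by 85 mm) begins 54 mm behind the grasp point. The pads swing forward as they close: fully open they stand 13 mm farther back than shut.
Start: joints at [-0.995, 0.385, 0.008, 0, -1.194, -0.259], TCP at [194.72, -593.872, 231.312] pointing down, gripper open.
Joint ranges: [-3.14, 3.14], [-1.21, 2.06], [-1.07, 1.41], [-3.16, 2.05], [-2.99, -0.16], [-3.1, 3.1]. Speed limits (rad/s): [2.79, 2.79, 3.14, 3.14, 3.14, 3.14].

INTERFACE

Orientations are given as a unit quaternion [x, y, z, w].
In Python, from bench import monitor, get_image, camera_info, job_done gives the robot as it stands.
- The arm moves only by the tool send_rows, never from a script. Its argument "series" is a list of rows, each a list of 3 entries, a list of its own where there are three numbers: the shift along the tool's x, y, z in mm, then the turn, a rotation vector about the tool's x, y, z in rad, then the finger opening in mm, from 0 to 85.4. A call has 1 to 8 rows; each row shifts and turns the commanded pose from where the row before left it, along the tool's axes as they then stand; what a row does not reach is not made up. A row lasts 1/10 s, in which the tool goes at most 50 mm and 8.59 degrees, less where a joint would pass 70% of its speed; a pose out of reach is approached as far as the arm can. A call with a gripper value outside its range is refused whole. The fingers move at their own pace and stop on an object; the grip force is fixed at half the most. Time passes only in rows, so rows that do not move let the fingers close. It gives the time, the measured TCP pose, the force, the opening and the grip force at its end, in the units of the state.
- monitor.read_state(): the state, without advancing time (a new reading comes with each control period).
- get_image(name): name is "scene" or "top" or "wrist"; returns the picture (420x560x3 uint8, red, green, blue); there is no depth.
- camera_info(name): a dict with "intrinsics" (3x3 intrinsics, pixels), "R" (3x3) and "t" (3): a world point X has camera coordinates R X + t. Camera axes: x right, y down, z forward; pixel columns grow to the right and rows downward; lengths in mm; the calibration is good to about 2 mm. A picture is of the moment at which its call begins: read the wrist's pose just before it. camera_info takes no time and is no camera call; for the wrist camera it gives the pose at the moment of the call.
- job_done(): hands the job in; it is judged then, once.
The state is a dict: "clock": time; "joints": joint angles; "joint_vel": joint speeds; "joint_efforts": joint torques, N m; "position": TCP position; "ee_rot": TCP orientation; "contact_force": force on the tool from outside, world axes, zero at the start; "wrist_torque": the same for the moment, N m; "gripper_width": finger opening in mm; "grasp_force": force on a finger pad.
Only numpy, scipy, OpenCV 4.12 (cv2) and the standard library are available. Lean on these libraries where they do the work, as an engineer would, in place of code of your own. Each camera call takes 0.05 s, during which the arm holds its last target. There are 200 camera calls.

TASK

Slide the clear cover of the blue blow-off cabinet all the way open, then take the steel parts tray by its orange bar, lift it straight up out of the bay and hold it still and level over the bay, its underside about 100 mm above the cabinet's top, for at least 3 seconds so that the fitter can inspect the two parts lying in it. Finish while still holding it there: do not put it down, keep the tray from tipping throughout, and leave the other things on the bench alone.

Things in the scene. Friction and masses are not known exactly. Their poses are not given: they have to be found in the camera images.
- cabinet: Blue cabinet fixed to the bench, 250 (its x) x 460 (its y) x 120 mm high (rails on both x edges are its top); origin at the centre of its underside, z up. Its +y half is an open-topped bay, 220 x 215 mm inside, floor 10 mm and walls 105 mm above the bench, under the sliding cover. Its -y half is a closed grey housing, top 105 mm above the bench.
- bay (a point): Centre of the bay's floor, 112.5 mm from the cabinet's centre towards the cabinet's +y and 10 mm above the bench; axes as the cabinet's.
- cover (a joint): Sliding cover, in m: 0 = bay fully covered, 0.215 = fully open (end stop). It slides level along the cabinet's -y direction, onto the grey housing; it starts at 0 to 0.05. It stays where left; it takes 2 N plus a viscous 8 N per m/s to move.
- cover_handle (a point): Middle of the black upright fin at the centre of the cover (clear sheet, yellow edging, 222 x 225 mm, top 115 mm above the bench). The fin is 70 mm along x, 14 mm thick along y, its top 155 mm above the bench; this point is 143 mm above the bench and moves with the cover; axes as the cabinet's.
- tray: Loose steel tray on the bay's floor, 140 (its x) x 100 (its y) mm, rim 22 mm high, walls and floor 4 mm, 0.2 to 0.4 kg, anywhere in the bay, turned up to 0.35 rad from the cabinet. Origin at the centre of its underside, z up. Its carrying bar spans it lengthwise above the middle, on two end plates.
- tray_bar (a point): Middle of the tray's orange carrying bar, 71 mm above the tray's underside; the bar runs along the tray's x, 132 mm long, 14 mm thick along the tray's y, 18 mm high (62 to 80 mm above the tray's underside), free on both sides; axes as the tray's.
- bearing: Brass-coloured bearing ring, outer diameter 40, inner 20, 14 mm high, lying loose in the tray in its -x half; origin at the centre of its underside.
- hub: Dark steel clutch hub, a 44 mm disc with a 20 mm boss, 18 mm high, lying loose in the tray in its +x half; origin at the centre of its underside.
- can: Bystander: upright green can, 56 mm across, 120 mm high, on the bench beside one end of the cabinet; origin at the centre of its underside.
- pulley: Bystander: black grooved pulley, 90 mm across, 40 mm high, lying on the bench beside one end of the cabinet; origin at the centre of its underside.
- screwdriver: Bystander: red-handled screwdriver, about 200 mm long, lying on the bench close beside the grey end of the cabinet.

How it is judged (in metres and radians):
On the way, in this order (a step that is already met when the one before it is completed fails the run):
1. the cover is slid fully open while the tray still stands in the bay (value of joint cover above 0.19 m and height (world z) of tray below 0.03 m), for 0.2 s.
2. the tray is held still and level over the bay, clear of the cabinet, for 2 s (height (world z) of tray between 0.17 and 0.29 m and horizontal distance between tray and bay below 0.08 m and angle between tray's own z axis and vertical below 0.12 rad and linear speed of tray below 0.03 m/s and angular speed of tray below 0.3 rad/s and contact force between the fingers and tray above 2 N and contact force between tray and cabinet below 0.1 N and distance between each of bearing, hub and tray below 0.085 m and value of joint cover above 0.19 m), for 2 s.
At the end, for the whole second after the job is handed in: The gripper still holds the tray over the bay (within 80 mm of its centre, seen from above), its underside 50 to 170 mm above the cabinet's top, tilted less than 0.12 rad and still (under 0.03 m/s), touching the cabinet nowhere; both parts are in the tray and the cover is open (joint above 0.19) (all of step 2); the arm keeps its last pose, push and grip.
It fails at once if the tray is tipped more than 0.35 rad (angle between tray's own z axis and vertical above 0.35 rad).
It fails at once if a part leaves the tray (distance between any of bearing, hub and tray above 0.1 m).
It fails at once if a bystander is moved more than 30 mm (distance of any of can, pulley, screwdriver from where it was at the start of the episode above 0.03 m).
It also fails if it takes over 59 s, if anything falls off the work surface, if the arm or the gripper's body presses on something with over 40 N, if the wrist force passes 120 N, or if a joint passes its speed limit or range.

## Working session

There is one attempt and no reset: what is moved stays moved. The work goes in short steps, Python scripts to look and compute and a tool call to move; the robot and the scene stay as the last step left them, time stands still between calls to the robot, and variables do not carry over. Pictures are saved under pics/ and viewed, at most 10 in all, crops included, and the job is handed in when it is done.

Besides the shell and the picture viewer there is one more tool, called after ">>>" by a JSON object that holds its "method" and its "body". send_rows: Moves the arm, as the interface text tells. Its arguments: {"type":"object","properties":{"series":{"type":"array"}},"required":["series"]}

```bash
mkdir -p pics; ls
python3 - <<'E'
from bench import monitor,get_image,camera_info
import cv2
for n in("scene","top"):
    im=get_image(n); cv2.imwrite(f"pics/{n}0.png",im[:,:,::-1]); c=camera_info(n); print(n,c)
print(monitor.read_state())
E
```

```text
pics
scene {'intrinsics': array([[379.58450405,   0.        , 280.62890618],
       [  0.        , 379.58450405, 210.94985944],
       [  0.        ,   0.        ,   1.        ]]), 'R': array([[-0.80189111,  0.59712072, -0.02043278],
       [ 0.34795173,  0.43892726, -0.82841563],
       [-0.48569563, -0.67140875, -0.55974105]]), 't': array([ 429.60979763,  -99.22012319, 1120.1531159 ])}
top {'intrinsics': array([[398.91766679,   0.        , 279.59042205],
       [  0.        , 398.91766679, 208.2892409 ],
       [  0.        ,   0.        ,   1.        ]]), 'R': array([[ 0.01536039, -0.99987719,  0.00310801],
       [-0.99763256, -0.01553415, -0.06699226],
       [ 0.06703231, -0.00207163, -0.99774865]]), 't': array([   4.88803367,  549.6550381 , 1102.46626912])}
{'clock': 0.1, 'joints': array([-9.95433853e-01,  3.85482600e-01,  6.77845955e-03, -4.44803923e-04,
       -1.19401678e+00, -2.58601316e-01]), 'joint_vel': array([-0.00212567, -0.00214714,  0.00344945,  0.00111785, -0.00034886,
        0.00254953]), 'joint_efforts': array([-3.34991546e-04, -3.93320274e+01,  1.88929886e+01,  4.19795126e+00,
       -2.59934561e-03,  1.30553147e-05]), 'position': array([ 194.53942296, -593.40447356,  230.33400103]), 'ee_rot': array([-1.57638185e-01,  9.87496448e-01,  9.63564666e-04, -2.00722628e-04]), 'contact_force': array([-0.49526157,  0.66771825,  0.00887714]), 'wrist_torque': array([ 0.01504717, -0.04488842,  0.00564032]), 'grasp_force': 0.0, 'gripper_width': 85.58660192942473}
```

View pics/top0.png

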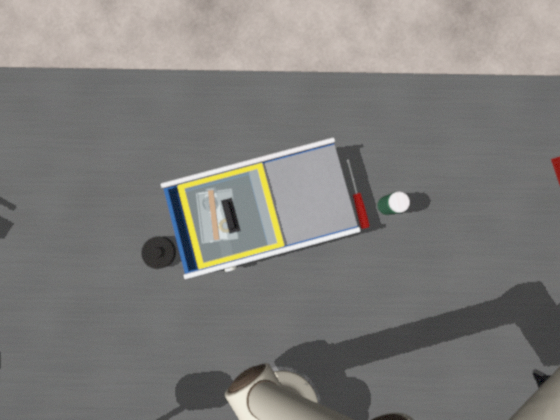

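View pics/scene0.png

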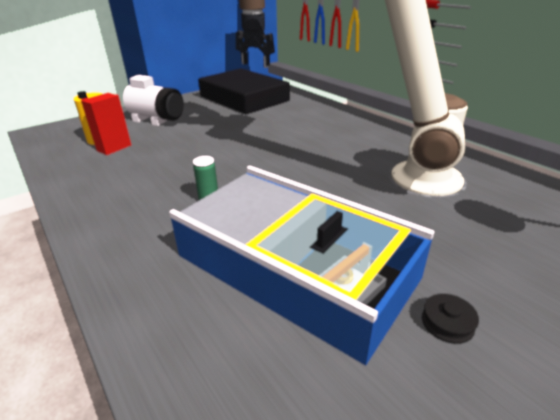

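The top view shows the cabinet with the bay on the left (image corners about (163,185), (334,140), (358,231), (186,276)). The yellow cover spans x≈178–285, the black fin is at (231,215), and the orange bar at (213,215). The pulley is to the left, and the screwdriver and can are to the right.

```bash
cat > h.py <<'E'
import numpy as np,cv2
from bench import monitor,get_image,camera_info
def ray(c,px,z):
    px=np.atleast_2d(px).astype(float)
    K,R,t=c["intrinsics"],c["R"],c["t"]; o=-R.T@t
    d=(np.c_[px,np.ones(len(px))]@np.linalg.inv(K).T)@R
    return (o+d*((z-o[2])/d[:,2])[:,None])[:,:2]
def big(m):
    cs,_=cv2.findContours(m.astype(np.uint8),cv2.RETR_EXTERNAL,cv2.CHAIN_APPROX_NONE)
    return max(cs,key=cv2.contourArea)[:,0,:]
def hsv(im): return cv2.cvtColor(im,cv2.COLOR_RGB2HSV)
E
python3 - <<'E'
from h import *
for n in("top","scene"):
    im=cv2.imread(f"pics/{n}0.png")[:,:,::-1].copy(); c=camera_info(n); H=hsv(im)
    h,s,v=[H[:,:,i].astype(int) for i in range(3)]
    Y=(h>24)&(h<35)&(s>130)&(v>120)
    if n=="scene": Y[:180]=0
    O=(h>5)&(h<20)&(s>70)&(v>100)
    if n=="top": O[:150]=0;O[280:]=0;O[:,:150]=0;O[:,300:]=0
    else: O[:230]=0;O[300:]=0;O[:,:300]=0;O[:,400:]=0
    for k,m,z in(("cover",Y,115),("bar",O,90)):
        p=big(m); w=ray(c,p,z).astype(np.float32); r=cv2.minAreaRect(w); print(n,k,len(p),r,"px",p.mean(0))
    if n=="top":
        sub=np.zeros(h.shape,bool); sub[185:245,210:250]=1
        p=big((v<45)&sub); print("fin",p.min(0),p.max(0),cv2.minAreaRect(ray(c,p,155).astype(np.float32)))
        sub[:]=0; sub[130:285,155:365]=1
        W=(v>190)&(s<40)&sub; cs,_=cv2.findContours(W.astype(np.uint8),0,1)
        for q in cs:
            if len(q)>20: print("rail",cv2.minAreaRect(ray(c,q[:,0,:],120).astype(np.float32)))
E
```

```text
top cover 330 ((523.7764892578125, 140.5818328857422), (220.85086059570312, 226.39691162109375), 16.07062339782715) px [230.05454545 215.67878788]
top bar 98 ((525.81640625, 187.42628479003906), (125.08721160888672, 9.159046173095703), 8.424004554748535) px [213.26530612 214.5       ]
fin [228 202] [237 229] ((521.9169311523438, 128.99330139160156), (67.36524963378906, 14.061891555786133), 10.423962593078613)
rail ((468.3787536621094, 193.713623046875), (26.969457626342773, 15.902876853942871), 12.83983039855957)
rail ((425.8353576660156, 30.4014892578125), (21.099811553955078, 459.7211608886719), 15.997176170349121)
rail ((492.4704895019531, 197.86195373535156), (13.40544605255127, 16.99329376220703), 10.356639862060547)
rail ((518.8862915039062, 194.51513671875), (28.01418113708496, 7.647567272186279), 1.5493364334106445)
rail ((502.3565368652344, 163.2328338623047), (96.07882690429688, 38.49486541748047), 27.830467224121094)
rail ((574.4338989257812, 208.5292205810547), (12.702434539794922, 22.70179557800293), 10.432613372802734)
rail ((660.2825927734375, 98.032958984375), (11.055065155029297, 459.2700500488281), 16.004079818725586)
scene cover 340 ((521.0164184570312, 138.55072021484375), (219.36289978027344, 225.97962951660156), 15.780289649963379) px [330.70882353 242.59705882]
scene bar 95 ((522.9136352539062, 191.70761108398438), (119.13050079345703, 21.132787704467773), 9.504663467407227) px [346.49473684 263.48421053]
```

```bash
cat >> h.py <<'E'
from scipy.spatial.transform import Rotation as Ro
def goto(p,yaw):
    "tool-frame shift and turn to p, tool down with its y along world yaw"
    s=monitor.read_state(); R=Ro.from_quat(s["ee_rot"]).as_matrix()
    y=np.array([np.cos(yaw),np.sin(yaw),0]); z=np.array([0,0,-1.])
    T=np.c_[np.cross(y,z),y,z]
    if (R[:,1]@y)<0: T[:,:2]*=-1
    print("shift",(R.T@(np.array(p)-s["position"])).round(1),"turn",Ro.from_matrix(R.T@T).as_rotvec().round(4), "after-turn shift",(T.T@(np.array(p)-s["position"])).round(1),"at",s["position"].round(1),"F",s["contact_force"].round(1),"w",round(s["gripper_width"],1),"t",s["clock"])
E
python3 -c "
from h import *
goto([522,135,200],np.deg2rad(106))"
```

```text
shift [-538.   590.2   31.4] turn [ 0.002  -0.0001  0.0373] after-turn shift [-515.6  609.9   30.3] at [ 194.5 -593.4  230.3] F [-0.5  0.7  0. ] w 85.6 t 0.1
```

>>> {"method": "send_rows", "body": {"series": [[[0,0,0],[0.002,0,0.0373],85],[[-10,12,0],[0,0,0],85],[[-26,31,0],[0,0,0],85],[[-26,31,0],[0,0,0],85],[[-26,31,0],[0,0,0],85],[[-26,31,0],[0,0,0],85],[[-26,31,0],[0,0,0],85],[[-26,31,0],[0,0,0],85]]}}

```text
clock: 0.9
position: [299.7, -355.4, 230.7]
ee_rot: [-0.14, 0.99, -0.001, 0.0]
contact_force: [1.8, -0.7, -0.3]
gripper_width: 84.7
grasp_force: 0.0
```

>>> {"method": "send_rows", "body": {"series": [[[-26,31,0],[0,0,0],85],[[-26,31,0],[0,0,0],85],[[-26,31,0],[0,0,0],85],[[-26,31,0],[0,0,0],85],[[-26,31,0],[0,0,0],85],[[-26,31,0],[0,0,0],85],[[-26,31,0],[0,0,0],85],[[-26,31,0],[0,0,0],85]]}}

```text
clock: 1.7
position: [430.7, -59.9, 230.4]
ee_rot: [-0.14, 0.99, -0.001, 0.0]
contact_force: [0.6, -0.7, -0.2]
gripper_width: 84.8
grasp_force: 0.0
```

>>> {"method": "send_rows", "body": {"series": [[[-26,31,0],[0,0,0],85],[[-26,31,0],[0,0,0],85],[[-26,31,0],[0,0,0],85],[[-26,31,0],[0,0,0],85],[[-15,15,0],[0,0,0],85],[[0,0,0],[0,0,0],85],[[0,0,0],[0,0,0],85]]}}

```text
clock: 2.4
position: [506.2, 104.7, 229.6]
ee_rot: [-0.14, 0.99, -0.001, -0.001]
contact_force: [0.2, -0.7, 0.5]
gripper_width: 85.0
grasp_force: 0.0
```

Run:
```python
from h import *
goto([522,135,200],np.deg2rad(106))
c=camera_info("wrist"); im=get_image("wrist"); cv2.imwrite("pics/w1.png",im[:,:,::-1])
print(c)
```

```text
shift [-23.6  24.8  29.5] turn [-0.002  -0.0016  0.0016] after-turn shift [-23.5  24.8  29.6] at [506.2 104.7 229.6] F [ 0.2 -0.7  0.5] w 85.0 t 2.4
{'intrinsics': array([[333.82888752,   0.        , 281.18192136],
       [  0.        , 333.82888752, 206.60086284],
       [  0.        ,   0.        ,   1.        ]]), 'R': array([[-0.27670925,  0.96095097, -0.0022855 ],
       [ 0.91949027,  0.26546009,  0.28994584],
       [ 0.27923044,  0.0781292 , -0.95704033]]), 't': array([  39.58583744, -532.3751691 ,  228.72145339])}
```

View pics/w1.png

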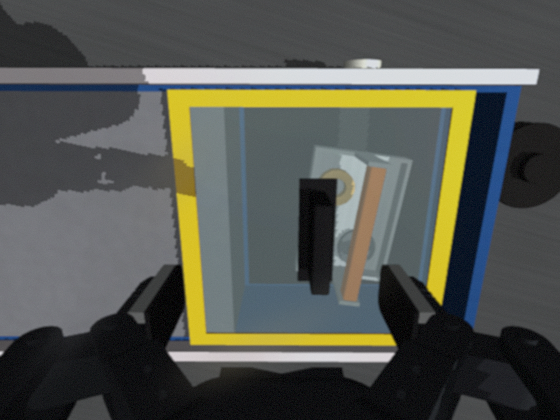

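The wrist view shows the fin, its top face centred near (323,243), well between the fingers. The orange bar runs from (372,165) to (350,300).

Run:
```python
from h import *
c=camera_info("wrist"); s=monitor.read_state()
im=cv2.imread("pics/w1.png"); g=im[150:310,285:355].max(2); print(g[::12,::3])
w=ray(c,[[323,243],[323,193],[323,294]],155); print(w)
print(ray(c,[[188,100],[458,100],[198,340],[430,340]],115))
goto([*w[0],124],np.deg2rad(106))
```

```text
[[ 95  97  94  96  99  98  96 100  97 102 129 146 146 146 147 143 143 143
  139 130 128 126 121 116]
 [ 94  97  99  97  98  95  97  99  98 120 145 146 145 145 144 143 143 142
  163 187 187 185 188 187]
 [ 96  97  98  99  97  99  96  98 108 139 145 146 129 124 145 147 145 143
  142 144 144 145 186 186]
 [ 96  97  97  96  98  36  28  29  28  26  26  25  28  29  28  25  28  72
  144 143 116 144 142 179]
 [ 96  96  99  98  99  24   9  16   9   8   3  11   4   4   6  27  28 103
  145 146 143 143 173 187]
 [100  95  96  97  93  16  17  20   8  10  11  25  30  28  29  28  26 132
  185 186 187 186 186 187]
 [ 96  96  97  99  90  15  15  15  17  11  22  30  24  27  30  27  29 138
  182 187 186 185 185 158]
 [ 93  94  96  98  82  14  17  17   6   9  23  30  26  25  27  26  54 174
  150 136 116 130 123 116]
 [ 97  96  95  94  78  11  18  20  12  12  27  24  23  29  23  27  81 136
  109 113 115 110 115 138]
 [ 93  96  95  98  94  12  16  18  11  19  23  28  25  29  25  24 121 184
  154 124 126 114 130 156]
 [ 97  94  95 100 108  22  26  23   7  15  24  29  24  25  31  28 106 120
  118 121 111 120 154 153]
 [ 95  93  95  96  97  89  92  90  56  21  31  32  31  38  37  77 112 119
  119 111 119 151 154 154]
 [113 114 114 113 114 113 111 112 113  73  66  68  60  55  70 114 113 112
  121 114 147 153 152 154]
 [113 115 109 114 113 113 115 114 115 112 113 113 112 112 111 114 112 113
  112 116 114 117 119 123]]
[[518.02933226 138.54196897]
 [483.30666011 127.19686354]
 [556.97672423 151.2674374 ]]
[[452.00434986  17.15547211]
 [397.08850223 208.54507662]
 [656.7248977   67.72098558]
 [597.44519575 272.88542946]]
shift [-21.   30.  105.7] turn [-0.002  -0.0012  0.0006] after-turn shift [-20.9  29.8 105.8] at [506.2 104.1 229.8] F [-0.6 -0.3  1. ] w 85.5 t 2.45
```

>>> {"method": "send_rows", "body": {"series": [[[-12,15,20],[0,0,0],85],[[-11,15,20],[0,0,0],85],[[0,0,20],[0,0,0],85],[[0,0,20],[0,0,0],85],[[0,0,15],[0,0,0],85],[[0,0,11],[0,0,0],85],[[0,0,0],[0,0,0],85],[[0,0,0],[0,0,0],5]]}}

```text
clock: 3.25
position: [521.3, 139.0, 124.7]
ee_rot: [-0.139, 0.99, -0.001, 0.001]
contact_force: [0.1, 0.2, 0.9]
gripper_width: 72.9
grasp_force: 0.0
```

>>> {"method": "send_rows", "body": {"series": [[[0,0,0],[0,0,0],5],[[0,0,0],[0,0,0],5],[[0,0,0],[0,0,0],5],[[0,0,0],[0,0,0],5],[[0,0,0],[0,0,0],5],[[0,0,0],[0,0,0],5],[[0,0,0],[0,0,0],5]]}}

```text
clock: 3.95
position: [521.3, 139.4, 124.7]
ee_rot: [-0.139, 0.99, -0.001, 0.0]
contact_force: [-0.9, -1.8, 5.4]
gripper_width: 13.4
grasp_force: 60.4
```

>>> {"method": "send_rows", "body": {"series": [[[0,-6,0],[0,0,0],5],[[0,-12,0],[0,0,0],5],[[0,-18,0],[0,0,0],5],[[0,-18,0],[0,0,0],5],[[0,-18,0],[0,0,0],5],[[0,-18,0],[0,0,0],5],[[0,-18,0],[0,0,0],5],[[0,-18,0],[0,0,0],5]]}}

```text
clock: 4.75
position: [555.9, 18.3, 124.7]
ee_rot: [-0.139, 0.99, -0.001, 0.0]
contact_force: [-2.9, 2.6, 4.6]
gripper_width: 13.3
grasp_force: 60.6
```

>>> {"method": "send_rows", "body": {"series": [[[0,-18,0],[0,0,0],5],[[0,-12,0],[0,0,0],5],[[0,-6,0],[0,0,0],5],[[0,-4,0],[0,0,0],5],[[0,-4,0],[0,0,0],5],[[0,-4,0],[0,0,0],5],[[0,-2,0],[0,0,0],5],[[0,0,0],[0,0,0],5]]}}

```text
clock: 5.55
position: [569.7, -30.0, 124.7]
ee_rot: [-0.139, 0.99, -0.001, 0.0]
contact_force: [-2.6, -0.5, 4.4]
gripper_width: 13.3
grasp_force: 60.6
```

>>> {"method": "send_rows", "body": {"series": [[[0,-2,0],[0,0,0],5],[[0,-2,0],[0,0,0],5],[[0,-2,0],[0,0,0],5],[[0,0,0],[0,0,0],5]]}}

```text
clock: 5.95
position: [571.1, -35.3, 124.6]
ee_rot: [-0.139, 0.99, -0.001, 0.0]
contact_force: [-2.7, 1.2, 5.5]
gripper_width: 12.9
grasp_force: 60.7
```

>>> {"method": "send_rows", "body": {"series": [[[0,-2,0],[0,0,0],5],[[0,-2,0],[0,0,0],5],[[0,-2,0],[0,0,0],5],[[0,0,0],[0,0,0],5]]}}

```text
clock: 6.35
position: [571.2, -35.4, 124.7]
ee_rot: [-0.14, 0.99, 0.003, -0.001]
contact_force: [-11.2, 25.0, 11.3]
gripper_width: 13.2
grasp_force: 61.8
```

End stop found (25 N, no further motion). Next I relax, release and lift.

>>> {"method": "send_rows", "body": {"series": [[[0,5,0],[0,0,0],5],[[0,0,0],[0,0,0],85],[[0,0,0],[0,0,0],85],[[0,0,0],[0,0,0],85],[[0,0,0],[0,0,0],85],[[0,0,0],[0,0,0],85],[[0,0,-15],[0,0,0],85],[[0,0,-30],[0,0,0],85]]}}

```text
clock: 7.15
position: [569.8, -36.9, 167.4]
ee_rot: [-0.139, 0.99, -0.001, -0.003]
contact_force: [0.4, 0.0, 0.7]
gripper_width: 84.8
grasp_force: 0.0
```

>>> {"method": "send_rows", "body": {"series": [[[0,0,-40],[0,0,0],85],[[0,10,-40],[0,0,0],85],[[0,30,0],[0,0,0],85],[[0,30,0],[0,0,0],85],[[0,20,0],[0,0,0],85],[[0,10,0],[0,0,0],85],[[0,0,0],[0,0,0],85],[[0,0,0],[0,0,0],85]]}}

```text
clock: 7.95
position: [544.1, 59.4, 249.2]
ee_rot: [-0.139, 0.99, -0.001, 0.0]
contact_force: [0.6, -0.1, 0.4]
gripper_width: 85.2
grasp_force: 0.0
```

Run:
```python
from h import *
P=[]
for n in("top","wrist"):
    c=camera_info(n); im=get_image(n); cv2.imwrite(f"pics/{n}2.png",im[:,:,::-1]); H=hsv(im)
    h,s,v=[H[:,:,i].astype(int) for i in range(3)]
    O=(h>5)&(h<20)&(s>80)&(v>100)
    if n=="top": O[:150]=0;O[280:]=0;O[:,:150]=0;O[:,300:]=0
    p=big(O); print(n,len(p),p.min(0),p.max(0),cv2.minAreaRect(ray(c,p,90).astype(np.float32)))
goto([524,188,62],np.deg2rad(99))
```

```text
top 24 [212 230] [218 239] ((473.3249206542969, 181.50538635253906), (23.586118698120117, 15.70074462890625), 1.4724842309951782)
wrist 290 [395 135] [443 269] ((527.5151977539062, 188.47042846679688), (131.9792938232422, 17.21562957763672), 9.377663612365723)
shift [-16.1 129.9 186.8] turn [-0.0022 -0.0002  0.1213] after-turn shift [ -0.3 130.5 187.1] at [544.1  59.1 249.1] F [-1.1 -0.   0.6] w 84.9 t 8.05
```

View pics/wrist2.png

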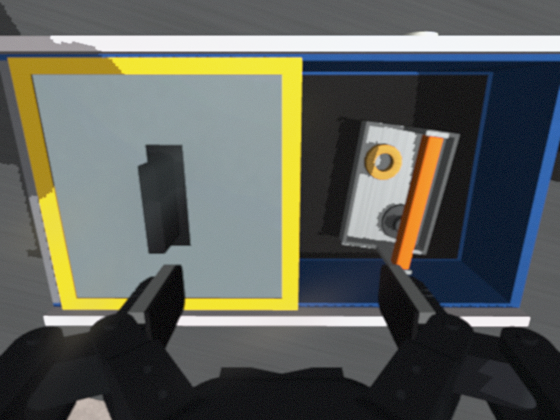

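View pics/top2.png

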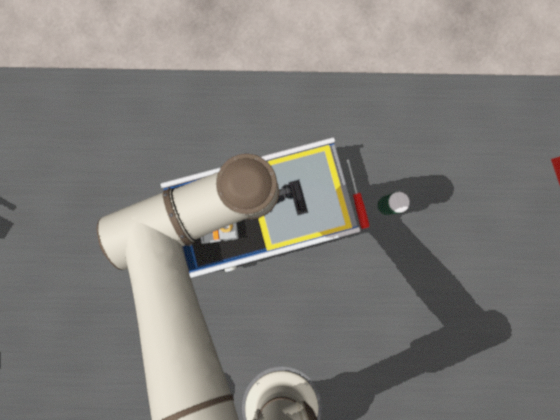

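The wrist view shows the cover fully open over the housing. The bay is clear, with the orange bar from (435,137) to (403,268) and both parts in the tray.

>>> {"method": "send_rows", "body": {"series": [[[0,0,0],[0,0,0.127],85],[[0,15,0],[0,0,0],85],[[-2,25,0],[0,0,0],85],[[-2,30,0],[0,0,0],85],[[0,30,10],[0,0,0],85],[[0,20,30],[0,0,0],85],[[0,10,30],[0,0,0],85],[[0,0,20],[0,0,0],85]]}}

```text
clock: 8.85
position: [527.2, 190.0, 156.8]
ee_rot: [-0.078, 0.997, -0.001, -0.001]
contact_force: [-0.6, 0.3, 0.0]
gripper_width: 84.9
grasp_force: 0.0
```

Run:
```python
from h import *
c=camera_info("wrist"); im=get_image("wrist"); cv2.imwrite("pics/w3.png",im[:,:,::-1]); H=hsv(im)
h,s,v=[H[:,:,i].astype(int) for i in range(3)]
p=big((h>5)&(h<20)&(s>160)&(v>100)); r=cv2.minAreaRect(ray(c,p,90).astype(np.float32)); print(r,p.min(0),p.max(0))
goto([*r[0],63],np.deg2rad(99.4))
```

```text
((527.3755493164062, 188.7174835205078), (130.04852294921875, 13.637374877929688), 8.665968894958496) [268 118] [288 304]
shift [-2.6  0.3 90.7] turn [-0.0043 -0.008  -0.0098] after-turn shift [-1.9 -0.1 90.7] at [525.5 188.5 153.7] F [-2.  -1.  -2.7] w 85.2 t 8.9
```

View pics/w3.png

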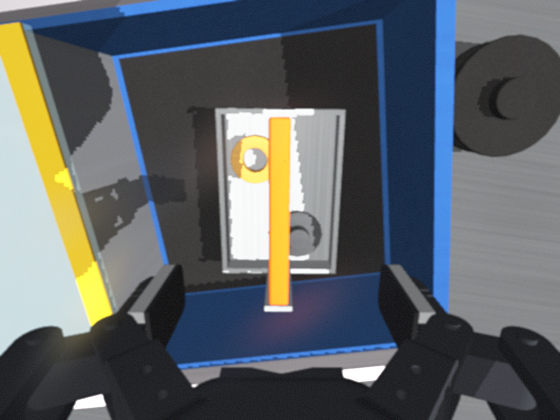

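The bar is centred in the jaws, from (279,118) to (279,304), and both parts are in the tray. Next I descend and grip.

>>> {"method": "send_rows", "body": {"series": [[[-1,0,20],[0,0,-0.008],85],[[-1,0,25],[0,0,0],85],[[0,0,20],[0,0,0],85],[[0,0,16],[0,0,0],85],[[0,0,7],[0,0,0],85],[[0,0,0],[0,0,0],85],[[0,0,0],[0,0,0],60],[[0,0,0],[0,0,0],40]]}}

```text
clock: 9.7
position: [530.9, 189.4, 72.2]
ee_rot: [-0.08, 0.997, -0.0, 0.001]
contact_force: [-0.8, 0.0, 0.1]
gripper_width: 58.3
grasp_force: 0.0
```

>>> {"method": "send_rows", "body": {"series": [[[0,0,0],[0,0,0],25],[[0,0,0],[0,0,0],20],[[0,0,0],[0,0,0],15],[[0,0,0],[0,0,0],12],[[0,0,0],[0,0,0],5],[[0,0,0],[0,0,0],5],[[0,0,0],[0,0,0],5],[[0,0,0],[0,0,0],5]]}}

```text
clock: 10.5
position: [530.4, 188.8, 71.6]
ee_rot: [-0.08, 0.997, -0.001, 0.0]
contact_force: [-1.3, -1.0, 5.5]
gripper_width: 12.8
grasp_force: 59.2
```

Gripping about 9 mm too high on the bar, so I'll open, go lower and grip again.

>>> {"method": "send_rows", "body": {"series": [[[0,0,0],[0,0,0],30],[[0,0,0],[0,0,0],45],[[0,0,0],[0,0,0],45],[[2,0,4],[0,0,0],45],[[1,0,5],[0,0,0],45],[[0,0,0],[0,0,0],45],[[0,0,0],[0,0,0],25],[[0,0,0],[0,0,0],20]]}}

```text
clock: 11.3
position: [527.4, 188.5, 62.0]
ee_rot: [-0.08, 0.997, -0.001, 0.0]
contact_force: [-0.3, 0.8, 0.8]
gripper_width: 20.0
grasp_force: 0.0
```

>>> {"method": "send_rows", "body": {"series": [[[0,0,0],[0,0,0],16],[[0,0,0],[0,0,0],12],[[0,0,0],[0,0,0],5],[[0,0,0],[0,0,0],5],[[0,0,0],[0,0,0],5],[[0,0,0],[0,0,0],5]]}}

```text
clock: 11.9
position: [527.4, 188.5, 62.3]
ee_rot: [-0.08, 0.997, -0.001, 0.0]
contact_force: [-0.8, -0.4, 3.2]
gripper_width: 13.3
grasp_force: 58.7
```

>>> {"method": "send_rows", "body": {"series": [[[0,0,-2],[0,0,0],5],[[0,0,-4],[0,0,0],5],[[0,0,-6],[0,0,0],5],[[0,0,-8],[0,0,0],5],[[0,0,-10],[0,0,0],5],[[0,0,-10],[0,0,0],5],[[0,0,-10],[0,0,0],5],[[0,0,-10],[0,0,0],5]]}}

```text
clock: 12.7
position: [527.2, 188.6, 123.2]
ee_rot: [-0.08, 0.997, -0.001, 0.0]
contact_force: [0.1, -0.6, -4.3]
gripper_width: 12.9
grasp_force: 58.5
```

>>> {"method": "send_rows", "body": {"series": [[[0,0,-10],[0,0,0],5],[[0,0,-10],[0,0,0],5],[[0,0,-10],[0,0,0],5],[[0,0,-10],[0,0,0],5],[[0,0,-10],[0,0,0],5],[[0,0,-10],[0,0,0],5],[[0,0,-10],[0,0,0],5],[[0,0,-10],[0,0,0],5]]}}

```text
clock: 13.5
position: [527.1, 188.7, 202.8]
ee_rot: [-0.08, 0.997, -0.001, 0.0]
contact_force: [0.3, 0.6, -4.5]
gripper_width: 13.1
grasp_force: 58.5
```

>>> {"method": "send_rows", "body": {"series": [[[0,0,-10],[0,0,0],5],[[0,0,-10],[0,0,0],5],[[0,0,-10],[0,0,0],5],[[0,0,-10],[0,0,0],5],[[0,0,-10],[0,0,0],5],[[0,0,-8],[0,0,0],5],[[0,0,-6],[0,0,0],5],[[0,0,-4],[0,0,0],5]]}}

```text
clock: 14.3
position: [527.2, 188.9, 270.6]
ee_rot: [-0.08, 0.997, -0.001, 0.0]
contact_force: [-0.5, 0.3, -5.0]
gripper_width: 13.2
grasp_force: 58.5
```

>>> {"method": "send_rows", "body": {"series": [[[0,0,-2],[0,0,0],5],[[0,0,0],[0,0,0],5],[[0,0,0],[0,0,0],5],[[0,0,0],[0,0,0],5],[[0,0,0],[0,0,0],5],[[0,0,0],[0,0,0],5],[[0,0,0],[0,0,0],5],[[0,0,0],[0,0,0],5]]}}

```text
clock: 15.1
position: [527.1, 188.8, 272.0]
ee_rot: [-0.08, 0.997, -0.001, 0.0]
contact_force: [-0.4, 0.3, -5.3]
gripper_width: 13.0
grasp_force: 58.5
```

Run:
```python
from h import *
goto([527,188,272],np.deg2rad(99.2))
a=get_image("scene"); b=get_image("wrist")
cv2.imwrite("pics/s4.png",np.hstack([a[40:380,180:530],b[60:400,100:450]])[:,:,::-1])
```

```text
shift [ 0.3 -0.8 -0. ] turn [-0.002   0.0002 -0.0001] after-turn shift [ 0.3 -0.8 -0. ] at [527.1 188.8 272. ] F [-0.4  0.3 -5.3] w 13.0 t 15.1
```

View pics/s4.png

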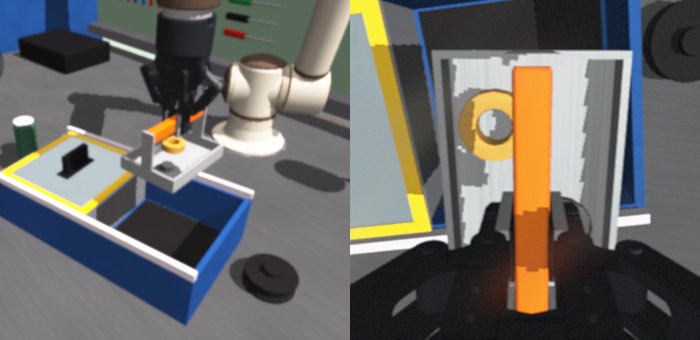

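The tray hangs level over the bay with bearing and hub in it, and the cover is open. Now I hold still.

>>> {"method": "send_rows", "body": {"series": [[[0,0,0],[0,0,0],5],[[0,0,0],[0,0,0],5],[[0,0,0],[0,0,0],5],[[0,0,0],[0,0,0],5],[[0,0,0],[0,0,0],5],[[0,0,0],[0,0,0],5],[[0,0,0],[0,0,0],5],[[0,0,0],[0,0,0],5]]}}

```text
clock: 16.0
position: [527.1, 188.8, 272.0]
ee_rot: [-0.08, 0.997, -0.001, 0.0]
contact_force: [-0.6, -0.6, -4.4]
gripper_width: 12.9
grasp_force: 58.5
```

>>> {"method": "send_rows", "body": {"series": [[[0,0,0],[0,0,0],5],[[0,0,0],[0,0,0],5],[[0,0,0],[0,0,0],5],[[0,0,0],[0,0,0],5],[[0,0,0],[0,0,0],5],[[0,0,0],[0,0,0],5],[[0,0,0],[0,0,0],5],[[0,0,0],[0,0,0],5]]}}

```text
clock: 16.8
position: [527.1, 188.8, 272.0]
ee_rot: [-0.08, 0.997, -0.001, 0.0]
contact_force: [-0.0, 0.4, -4.5]
gripper_width: 13.4
grasp_force: 58.5
```

>>> {"method": "send_rows", "body": {"series": [[[0,0,0],[0,0,0],5],[[0,0,0],[0,0,0],5],[[0,0,0],[0,0,0],5],[[0,0,0],[0,0,0],5],[[0,0,0],[0,0,0],5],[[0,0,0],[0,0,0],5],[[0,0,0],[0,0,0],5],[[0,0,0],[0,0,0],5]]}}

```text
clock: 17.6
position: [527.1, 188.8, 272.0]
ee_rot: [-0.08, 0.997, -0.001, 0.0]
contact_force: [-1.0, 0.1, -4.9]
gripper_width: 12.9
grasp_force: 58.5
```

>>> {"method": "send_rows", "body": {"series": [[[0,0,0],[0,0,0],5],[[0,0,0],[0,0,0],5],[[0,0,0],[0,0,0],5],[[0,0,0],[0,0,0],5],[[0,0,0],[0,0,0],5],[[0,0,0],[0,0,0],5],[[0,0,0],[0,0,0],5],[[0,0,0],[0,0,0],5]]}}

```text
clock: 18.4
position: [527.1, 188.8, 272.0]
ee_rot: [-0.08, 0.997, -0.001, 0.0]
contact_force: [0.6, -0.2, -5.0]
gripper_width: 13.1
grasp_force: 58.5
```

```bash
python3 -c "
from bench import job_done
print(job_done())"
```

```text
the job is handed in; nothing more can be done
None
```

The cover is fully open, and the arm is still holding the tray level about 100 mm above the cabinet's top with both parts in it; it held still for over 3 s, and I handed the job in at 18.4 s (no verdict was returned).

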